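# Purge the coffee grinder into the knock drawer

### The job

The emptied coffee grinder on top of the fridge is due for its purge run: pull the knock drawer under it open by the bar handle until the drawer's open box lies under the whole mouth of the grinder's spout. Only then turn the black dial on the grinder's head clockwise (seen from above), past its first and second clicks to the third, red-marked purge position, and finish while still holding the dial there with the gripper, because it springs back to off when let go. Leave the clamp jar, shaker, dish and bamboo box standing where they are.

Things in the scene. Friction and masses are not known exactly. Their poses are not given: they have to be found in the camera images.
- station: Fixed bamboo drawer base, 260 deep (x) x 360 wide (y) x 85 high, grey coffee grinder on the left half of its top. Origin: at the fridge top below the middle of the base's front edge; +x to the back (away from the robot), +y left, z up. The grinder's head (122 wide) is centred on y = 105, flat deck 250 high; hopper on the deck behind the dial, centre x = 155, 94 wide, 49 above the deck.
- spout (a point): Centre of the mouth (diameter 24) of the grinder's steel spout: at station x = -28 (28 in front of the base), y = 105, height 172. It hangs under a nose 44 wide (y) that juts out 50 in front of the base, up to height 242. Fixed to station.
- drawer (a joint): Opening of the drawer in m: 0 shut (may start some mm open), 0.100 at its stop. Slides towards station's -x, stays where left, about 2 N friction. Its front panel, 16 thick, covers the base's front (at station x = -16 to 0 when shut); right behind it is the open-topped steel box, 225 deep x 325 wide, walls 4. The spout's whole mouth is over the box from 44 mm of opening on.
- drawer_handle (a point): Middle of the drawer's bar handle: horizontal steel bar, diameter 10, 150 long along station's y, 55 above the fridge top, its axis 40 in front of the drawer's front face (clear gap 35 behind the bar), on two posts 60 either side of the middle. Moves with the drawer. Axes as station's.
- dial (a joint): Angle of the dial in rad: 0 at rest (off), growing clockwise seen from above, stop at 1.26. Clicks at 0.40 and 0.80; the third, the purge position (three red dots), at 1.20. A return spring drives it home from everywhere, 0.10 N m at rest to 0.20 N m at the third, up to 0.08 more or less at the bumps between clicks. It never stays by itself.
- dial_handle: Grip of the dial: upright black bar 46 long x 14 thick, from 6 to 33 above the deck, on a flange of diameter 50, its top 7 above the deck. Origin on the dial's vertical axis at deck height (station x = 63, y = 105, z = 250). Long side along own x, which at rest is station's x; the end with the white line is at own -x. Turns with the dial.
- dial_grip (a point): Point on the dial's axis, 28 above the deck (5 below the top of the grip): where to put the TCP to grip the bar across its 14 mm from straight above. Turns with the dial.
- clamp_jar: Bystander: glass jar with wire clamp, diameter 92, 140 high, loose on the right half of the base's top, set well back. Origin at the centre of its underside.
- shaker: Bystander: steel cocktail shaker, diameter 88, 195 high, loose on the fridge top beside the base. Origin at the centre of its underside.
- dish: Bystander: black dish, diameter 132, 28 high, with yellow measuring spoons lying in it, loose on the fridge top beside the base. Origin at the centre of its underside.
- bamboo_box: Bystander: bamboo box with sliding lid, 200 x 95 x 64 high, loose on the fridge top to the left, near the drawer's front. Origin at the centre of its underside.

How it is judged:
By the outcome, as a careful person would: the job done as asked, in the order asked, and still so for the second after the job is handed in, while the arm keeps its last pose, push and grip.
It also fails if it takes over 48 s, if anything falls off the work surface, if the arm or the gripper's body presses on something with over 40 N, if the wrist force passes 120 N, or if a joint passes its speed limit or range.

### The arm

A 6-joint arm with a two-finger parallel gripper is mounted at the origin on the work surface. World frame = base frame: x ahead of the robot, y to its left, z up, the work surface at z = 0. Lengths are in m, angles in rad, forces in N, time in s.
With the tool pointing down it reaches from about 0.375 to 0.975 m from the base axis. Payload 3.8 kg.
Tool frame: the origin (TCP) lies between the finger pads, 19 mm behind the fingertips; this is the grasp point; z points along the fingers, y is the line along which they close (so a half turn about z gives the same grasp; the last joint's range is limited). The gripper opens to 85 mm and grips with 20 to 120 N. Pads are 22 mm wide; open, the fingers measure 114 mm over their backs; the gripper's body (76 mm by 85 mm) begins 54 mm behind the grasp point. The pads swing forward as they close: fully open they stand 13 mm farther back than shut.
Start: joints at [1.169, 0.264, 1.604, -0, 1.274, -0.037], TCP at [0.241, 0.631, 0.25] pointing down, gripper open.
Joint ranges: [-2.63, 2.63], [-0.94, 2.18], [0.31, 2.57], [-1.31, 4.45], [0, 2.66], [-2.55, 2.55]. Speed limits (rad/s): [2.57, 2.57, 3.14, 3.14, 3.14, 3.14].

### API

Orientations are given as a unit quaternion [w, x, y, z].
In Python, from station import ctrl, claw, status, imaging gives the robot as it stands. Calls block until the motion is done:
- ctrl.move_pose(position, orientation): joint-space move of the TCP to a pose.
- ctrl.line_to(position, frame=None, feed=0.15, threshold=None): straight line of the TCP; frame=None keeps the orientation; feed is the mean speed in m/s. With threshold (N) it stops when the force on the tool has changed by that much, and returns True; else False.
- ctrl.set_joints(angles): joint-space move.
- claw.move_gripper(opening, effort=None): opening from 0.0 (shut) to 1.0 (fully open); effort is the grip in N (None keeps the last); returns when the fingers have stopped.
- ctrl.hold(seconds).
- ctrl.ik(position, orientation): joint angles nearest the present ones, or None.
- status.get_obs(): the state.
- imaging.capture(name): name is "scene" or "top"; returns (picture, depth): 420x560x3 uint8, red, green, blue; 420x560 float32, m along the optical axis (not along the pixel's ray), 0 where there is no reading.
- imaging.get_calibration(name): a dict with "fx", "fy", "cx", "cy" (pixels), "origin" and "orientation" of the camera in the world. Camera axes: x right, y down, z forward; pixel columns grow to the right and rows downward; lengths in m; the calibration is good to about 2 mm. A picture is of the moment at which its call begins. get_calibration takes no time and is no camera call.
A pose or a line that the arm cannot do raises ctrl.MotionError and nothing moves.
- ctrl.hand_in(): hands the job in; it is judged then, once.
The state is a dict: "clock": time; "qpos": joint angles; "joint_vel": joint speeds; "joint_torque": joint torques, N m; "tool_pos": TCP position; "ee_rot": TCP orientation; "force": force on the tool from outside, world axes, zero at the start; "ft_torque": the same for the moment, N m; "grip_width": opening from 0.0 (shut) to 1.0 (fully open); "finger_force": force on a finger pad.
Only numpy, scipy, OpenCV 4.12 (cv2) and the standard library are available. Lean on these libraries where they do the work, as an engineer would, in place of code of your own. Each camera call takes 0.05 s, during which the arm holds its last target. There are 200 camera calls.

## Working session

There is one attempt and no reset: what is moved stays moved. The work goes in short steps, each a Python script; the robot and the scene stay as the last script left them, time stands still between calls to the robot, and variables do not carry over. Pictures are saved under pics/ and viewed, at most 10 in all, crops included, and the job is handed in when it is done.

```bash
ls; mkdir -p pics
python3 - <<'E'
from station import ctrl, claw, status, imaging
import cv2,numpy as np
for n in("scene","top"):
    p,d=imaging.capture(n); cv2.imwrite(f"pics/{n}0.png",p[:,:,::-1]); np.savez(f"{n}0.npz",p=p,d=d)
    print(n,imaging.get_calibration(n))
print(status.get_obs())
E
```

```text
pics
scene {'fx': 383.8205493722117, 'fy': 383.8205493722117, 'cx': 281.9460699703193, 'cy': 206.23262516946076, 'origin': array([ 1.11601351, -0.20488094,  0.86101304]), 'orientation': array([-0.26167858,  0.7901413 ,  0.52747916, -0.17019631])}
top {'fx': 394.76346368226314, 'fy': 394.76346368226314, 'cx': 276.1825900112902, 'cy': 207.82087735586944, 'origin': array([ 0.51339171, -0.03548588,  1.10791436]), 'orientation': array([-0.04600053,  0.70874361, -0.70252676,  0.04497338])}
{'clock': 0.1, 'qpos': array([ 1.16912000e+00,  2.64704643e-01,  1.60525500e+00,  1.05655051e-05,
        1.27367747e+00, -3.68714475e-02]), 'joint_vel': array([ 0.00022611,  0.00074049, -0.00383917,  0.00087473,  0.00012563,
        0.00074463]), 'joint_torque': array([-3.09671104e-04, -5.16703606e+01, -3.68589628e+01, -7.86924079e-05,
        6.33269374e-03,  1.63772079e-06]), 'tool_pos': array([0.24055488, 0.63001474, 0.24875891]), 'ee_rot': array([-2.27285134e-04,  1.81394110e-01,  9.83409951e-01, -9.96654512e-04]), 'force': array([0.23905696, 0.12441693, 0.87397747]), 'ft_torque': array([-0.06055703, -0.02947764,  0.03707217]), 'finger_force': 0.0, 'grip_width': 0.9999496444258416}
```

View pics/scene0.png

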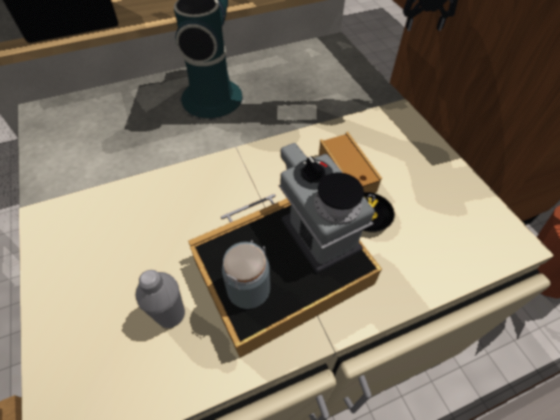

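View pics/top0.png

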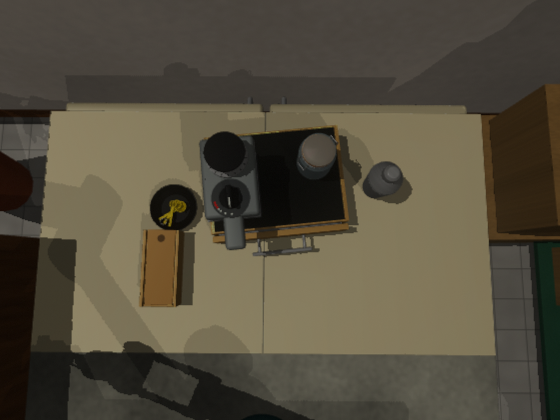

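The top view shows the station, with the dial at about (231,200), the nose at (235,232), the handle bar from (255,253) to (315,247), the jar at (317,152), the shaker at (385,178), the dish at (173,207) and the box at (160,268). Next I measure these with depth.

```bash
cat > h.py <<'E'
from station import ctrl, claw, status, imaging
import numpy as np, cv2
from scipy.spatial.transform import Rotation as R
def cloud(n,d):
    c=imaging.get_calibration(n); v,u=np.mgrid[:420,:560]
    P=np.stack([(u-c['cx'])/c['fx']*d,(v-c['cy'])/c['fy']*d,d],-1)
    return P@R.from_quat(c['orientation'],scalar_first=True).as_matrix().T+c['origin']
def down(yaw,tilt=0): # tool z down, tool y at angle yaw+90deg; tilt leans fingers forward along tool x dir
    M=R.from_euler('z',yaw)*R.from_euler('y',-tilt)*R.from_euler('x',np.pi)
    return M.as_quat(scalar_first=True)
E
python3 - <<'E'
from h import *
z=np.load('top0.npz');d=z['d'];p=z['p'];P=cloud('top',d)
ok=d>0
print('table z',np.median(P[300:340,300:440,2]))
def rect(m,name):
    q=P[m][:,:2].astype(np.float32); print(name,len(q),cv2.minAreaRect(q*1000), 'z',np.median(P[m][:,2]))
roi=np.zeros(d.shape,bool);roi[120:260,195:360]=True
Z=P[...,2]
m=roi&ok&(abs(Z-.085)<.008); rect(m,'basetop')
h=np.zeros_like(roi);h[240:262,248:322]=True
m=h&ok&(Z>.045)&(Z<.07); rect(m,'handle')
q=P[m]; print(np.polyfit(q[:,1],q[:,0],1),q.min(0),q.max(0))
m=roi&ok&(abs(Z-.250)<.006); rect(m,'deck')
g=np.zeros_like(roi);g[180:215,205:255]=True
m=g&ok&(Z>.272)&(Z<.292); rect(m,'dialbar')
m=roi&ok&(Z>.292)&(Z<.31); rect(m,'hopper')
n=np.zeros_like(roi);n[212:260,215:255]=True
m=n&ok&(abs(Z-.242)<.008); rect(m,'nose')
m=roi&ok&(abs(Z-.225)<.012);m[:,:280]=0; rect(m,'jar')
for a,b,c,e,nm in((150,210,355,410,'shaker'),(180,240,145,198,'dish'),(225,310,135,185,'box')):
    k=np.zeros_like(roi);k[a:b,c:e]=True; rect(k&ok&(Z>.02),nm)
# drawer panel / front profile along station -x at right end
for r in range(215,262,2): print(r,[np.round(P[r,c],3).tolist() for c in (300,335)])
E
```

```text
table z 0.00011193361900085907
basetop 7872 ((715.1099853515625, -31.67633056640625), (282.8935852050781, 359.69305419921875), 5.9991583824157715) z 0.0852141602558476
handle 279 ((545.2820434570312, -50.89787292480469), (39.533626556396484, 157.1317596435547), 1.9957928657531738) z 0.05851278651972658
[-0.07487528  0.53469986] [ 0.52315903 -0.12949753  0.05248192] [0.56391567 0.02694487 0.0636823 ]
deck 2539 ((665.6793823242188, 68.73982238769531), (240.9652862548828, 121.13667297363281), 6.129255294799805) z 0.24986495575006806
dialbar 148 ((646.517333984375, 66.93133544921875), (44.801666259765625, 14.10726261138916), 6.719958305358887) z 0.28243064532409623
hopper 1325 ((738.1842041015625, 76.69073486328125), (86.14117431640625, 86.1335220336914), 63.739158630371094) z 0.29887950840669597
nose 745 ((574.4522094726562, 57.30705261230469), (80.41324615478516, 85.81472778320312), 0.6782748699188232) z 0.24155356470607248
jar 917 ((767.5423583984375, -128.362548828125), (82.28076934814453, 77.09016418457031), 84.9710922241211) z 0.22202956733150214
shaker 1096 ((719.6959838867188, -3
[... 921 characters left out ...]
581, -0.199, 0.001]]
237 [[0.575, -0.101, 0.002], [0.576, -0.199, -0.0]]
239 [[0.569, -0.1, 0.006], [0.57, -0.199, -0.002]]
241 [[0.564, -0.101, 0.0], [0.565, -0.199, 0.001]]
243 [[0.558, -0.101, 0.0], [0.559, -0.199, -0.001]]
245 [[0.552, -0.1, 0.005], [0.553, -0.199, -0.001]]
247 [[0.547, -0.101, -0.002], [0.548, -0.199, -0.001]]
249 [[0.54, -0.097, 0.064], [0.542, -0.199, -0.002]]
251 [[0.536, -0.101, -0.001], [0.537, -0.198, 0.0]]
253 [[0.53, -0.101, 0.001], [0.531, -0.198, -0.0]]
255 [[0.525, -0.101, 0.001], [0.526, -0.198, -0.0]]
257 [[0.519, -0.101, 0.001], [0.52, -0.198, -0.0]]
259 [[0.514, -0.101, -0.004], [0.515, -0.199, -0.003]]
261 [[0.508, -0.101, 0.002], [0.509, -0.198, 0.001]]
```

Run:
```python
import cv2
a=cv2.imread('pics/top0.png')[120:265,195:355]
cv2.imwrite('pics/crop0.png',cv2.resize(a,None,fx=4,fy=4,interpolation=cv2.INTER_CUBIC)[:600])
```

```text
(no output)
```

View pics/crop0.png

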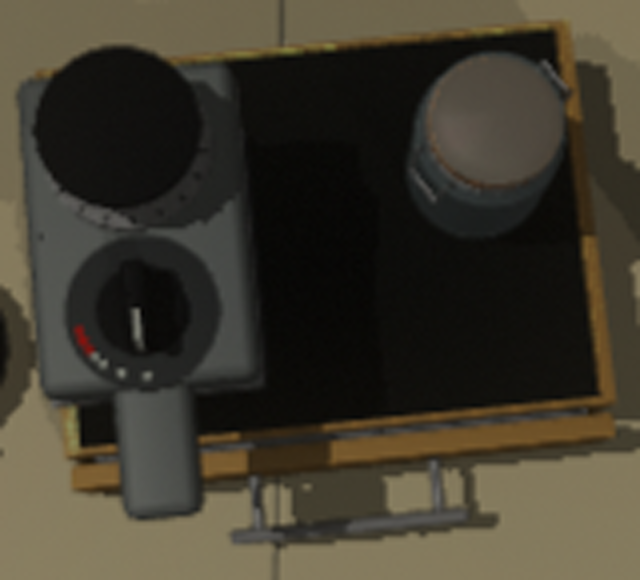

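The crop shows the dial with its white line towards the front and the red mark front-left, a drawer gap of about 7 mm, and a clear handle. Station yaw is about 0.106, the origin about (0.595,-0.044), and the dial axis about (0.647,0.067). These fit the hopper and nose to about 2 mm.

```bash
cat >> h.py <<'E'
psi=0.1056; O=np.array([.5955,-.0442]); ex=np.array([np.cos(psi),np.sin(psi)]); ey=np.array([-ex[1],ex[0]])
def W(x,y,z): return np.r_[O+x*ex+y*ey,z]
D=np.array([.6475,.067])
E
python3 - <<'E'
from h import *
print('handle',W(-62,0,55)if 0 else W(-.062,0,.055),'dial',W(.063,.105,.25))
for y in (psi+np.pi/2,psi-np.pi/2):
    for x in(-.062,-.122): print('H',round(y,2),ctrl.ik(W(x,-.02,.055),down(y)))
for b in(psi,psi+np.pi,psi-np.pi):
    for t in(0,1.23): print('D',round(b,2),t,ctrl.ik(np.r_[D,.281],down(b-t)))
E
```

```text
handle [ 0.53384537 -0.05073504  0.055     ] dial [0.64708165 0.06685554 0.25      ]
H 1.68 [-1.77094489e-01  2.15819181e-01  2.05983599e+00 -4.44089210e-16
  8.65937486e-01 -2.82694489e-01]
H 1.68 [-2.11806613e-01  1.15199188e-01  2.18033995e+00 -4.44089210e-16
  8.46053514e-01 -3.17406613e-01]
H -1.47 None
H -1.47 None
D 0.11 0 [ 6.48472560e-02  2.02027253e-01  1.62232793e+00 -4.44089210e-16
  1.31723747e+00  1.53004358e+00]
D 0.11 1.23 None
D 3.25 0 [ 0.06484726  0.20202725  1.62232793  0.          1.31723747 -1.61154907]
D 3.25 1.23 [ 0.06484726  0.20202725  1.62232793  0.          1.31723747 -0.38154907]
D -3.04 0 [ 0.06484726  0.20202725  1.62232793  0.          1.31723747 -1.61154907]
D -3.04 1.23 [ 0.06484726  0.20202725  1.62232793  0.          1.31723747 -0.38154907]
```

Run:
```python
from h import *
def s(t): o=status.get_obs(); print(t,round(o['clock'],2),o['tool_pos'].round(4),o['force'].round(1),round(o['grip_width'],3),round(o['finger_force'],1))
q=down(psi+np.pi/2)
ctrl.line_to(status.get_obs()['tool_pos']+[0,0,.1],feed=.2)
ctrl.move_pose(W(-.13,-.02,.30),q)
claw.move_gripper(.40,60)
ctrl.line_to(W(-.063,-.02,.16),feed=.2)
s('above')
print(ctrl.line_to(W(-.063,-.02,.055),feed=.08,threshold=12)); s('down')
claw.move_gripper(0,60); s('grip')
```

```text
above 4.85 [ 0.5354 -0.0709  0.1609] [-0.3 -0.2  0.4] 0.401 0.0
False
down 6.31 [ 0.5355 -0.0707  0.0555] [-0.4  0.9  1.9] 0.4 0.7
grip 6.66 [ 0.5355 -0.0709  0.0554] [0.2 0.9 2.7] 0.092 58.5
```

Run:
```python
from h import *
def s(t): o=status.get_obs(); print(t,round(o['clock'],2),o['tool_pos'].round(4),o['force'].round(1),round(o['grip_width'],3),round(o['finger_force'],1))
print(ctrl.line_to(W(-.126,-.02,.055),feed=.06,threshold=30)); s('pulled')
claw.move_gripper(.40); s('open')
print(ctrl.line_to(W(-.126,-.02,.20),feed=.15,threshold=15))
ctrl.line_to(W(-.126,-.02,.40),feed=.3)
claw.move_gripper(.6,80)
p=np.r_[D,.40]
ctrl.move_pose(p,down(psi+np.pi)); s('above dial')
pic,d=imaging.capture('scene'); cv2.imwrite('pics/s1.png',pic[:,:,::-1])
t,d=imaging.capture('top'); P=cloud('top',d)
for n,im,dd in(('scene',)+(pic,0),):pass
# drawer front top edge, right part
for c in(310,330):
    col=P[225:275,c]; print(c,[r.round(3).tolist() for r in col if .07<r[2]<.095])
cv2.imwrite('pics/t1.png',t[:,:,::-1])
```

```text
False
pulled 7.86 [ 0.4714 -0.0777  0.0554] [ 0.5 -1.7  8. ] 0.093 59.1
open 8.23 [ 0.4708 -0.0771  0.0542] [-2.4 -1.   0.6] 0.405 0.9
False
above dial 11.65 [0.6473 0.0667 0.4   ] [ 0.3 -0.5 -0.6] 0.601 0.0
310 [[0.537, -0.122, 0.083], [0.534, -0.122, 0.081], [0.532, -0.122, 0.078], [0.529, -0.122, 0.083], [0.527, -0.122, 0.081], [0.524, -0.122, 0.081], [0.522, -0.122, 0.079]]
330 [[0.545, -0.175, 0.073], [0.543, -0.174, 0.079], [0.54, -0.174, 0.079], [0.538, -0.174, 0.08], [0.535, -0.173, 0.082], [0.532, -0.173, 0.081], [0.53, -0.173, 0.086], [0.527, -0.173, 0.085]]
```

View pics/s1.png

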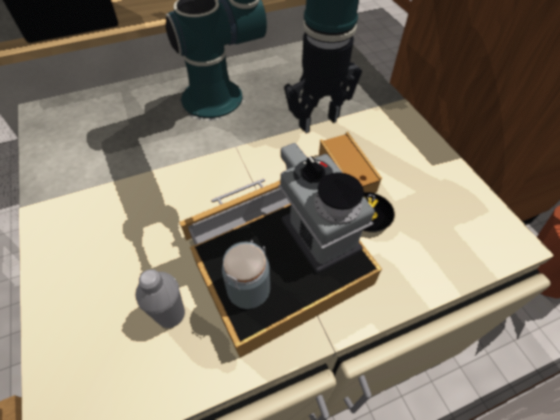

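View pics/t1.png

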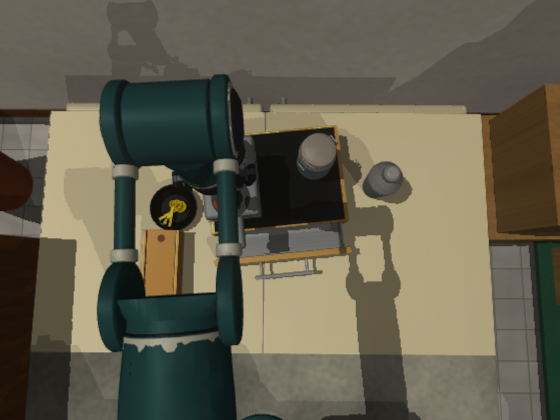

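The drawer is about 66 mm open, with its front panel at top rows 250–262 and the steel box visible behind it. The bystanders haven't moved, and the gripper is above the dial. Next I descend and grip.

Run:
```python
from h import *
def s(t): o=status.get_obs(); print(t,round(o['clock'],2),o['tool_pos'].round(4),o['force'].round(1),o['ft_torque'].round(2),round(o['grip_width'],3),round(o['finger_force'],1))
ctrl.line_to(np.r_[D,.33],feed=.15)
print(ctrl.line_to(np.r_[D,.280],feed=.05,threshold=8)); s('down')
claw.move_gripper(0,80); s('grip')
pic,d=imaging.capture('scene'); cv2.imwrite('pics/s2.png',cv2.resize(pic[90:260,230:430,::-1],None,fx=3,fy=3))
```

```text
False
down 13.52 [0.6478 0.067  0.2805] [ 0.3 -0.2  0.7] [ 0.   -0.02 -0.  ] 0.599 0.0
grip 13.95 [0.6476 0.0669 0.2806] [-1.1 -1.1  2.3] [-0.11  0.12  0.05] 0.145 79.2
```

View pics/s2.png

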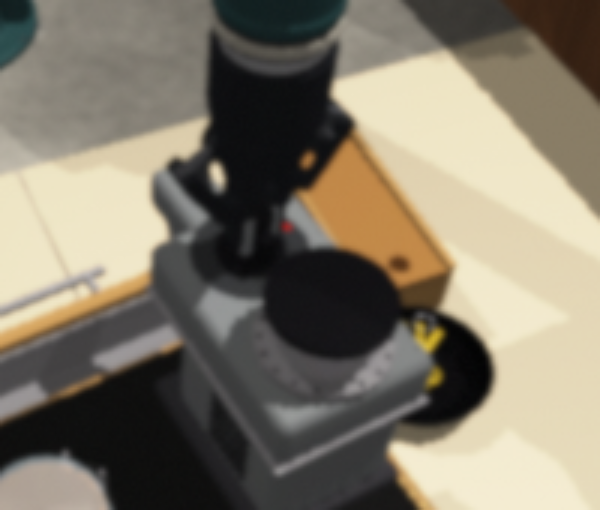

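The image shows the fingers closed on the dial bar, clear of the hopper, with the red mark at about (287,228). Now I turn the dial in stages.

Run:
```python
from h import *
def s(t): o=status.get_obs(); print(t,round(o['clock'],2),o['tool_pos'].round(4),round(o['qpos'][5],3),o['force'].round(1),o['ft_torque'].round(3),round(o['grip_width'],3),round(o['finger_force'],1))
q0=np.array(ctrl.ik(np.r_[D,.280],down(psi+np.pi)))
for a in (.2,.4,.6,.8,1.0,1.1,1.15,1.2,1.23):
    q=q0.copy(); q[5]+=a; ctrl.set_joints(q); ctrl.hold(.15); s(a)
pic,d=imaging.capture('scene'); cv2.imwrite('pics/s3.png',cv2.resize(pic[90:260,230:430,::-1],None,fx=3,fy=3))
```

```text
0.2 14.46 [0.6477 0.0668 0.2806] -1.414 [-0.9 -1.2  5.7] [-0.332  0.239  0.12 ] 0.144 79.7
0.4 14.92 [0.6477 0.0667 0.2806] -1.213 [-1.8 -2.5  4.9] [-0.36   0.277  0.131] 0.142 79.8
0.6 15.38 [0.6476 0.0666 0.2806] -1.013 [-1.3 -3.4  5.2] [-0.384  0.215  0.178] 0.145 79.9
0.8 15.83 [0.6476 0.0665 0.2806] -0.813 [-2.5 -2.4  5.3] [-0.409  0.244  0.16 ] 0.141 79.9
1.0 16.29 [0.6475 0.0664 0.2806] -0.613 [-0.9 -2.7  6.6] [-0.494  0.349  0.17 ] 0.144 79.9
1.1 16.69 [0.6475 0.0664 0.2806] -0.513 [-2.8 -2.4  6. ] [-0.526  0.361  0.081] 0.146 79.9
1.15 17.09 [0.6474 0.0664 0.2806] -0.463 [-1.9 -2.7  5.5] [-0.463  0.362  0.128] 0.144 79.9
1.2 17.49 [0.6474 0.0664 0.2806] -0.413 [-1.7 -2.2  5.2] [-0.48   0.401  0.2  ] 0.148 79.9
1.23 17.89 [0.6474 0.0663 0.2806] -0.383 [-3.1 -2.8  5.3] [-0.482  0.36   0.218] 0.139 79.9
```

View pics/s3.png

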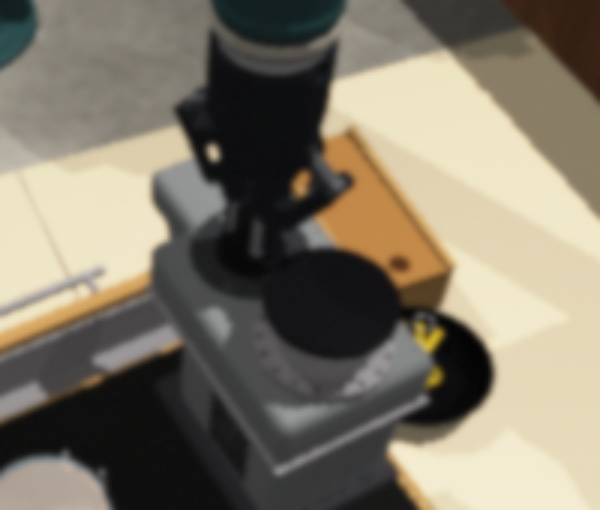

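Run:
```python
from h import *
q=np.array(ctrl.ik(np.r_[D,.280],down(psi+np.pi))); q[5]=-1.6115+1.245
ctrl.set_joints(q); ctrl.hold(.6); o=status.get_obs(); print(o['clock'],o['qpos'][5],o['ft_torque'].round(3),o['finger_force'],o['grip_width'])
pts=cloud('scene',imaging.capture('scene')[1])
print(ctrl.hand_in())
```

```text
18.7917 -0.3684188739356343 [-0.44   0.344  0.253] 79.92326974868774 0.14382649398087377
the job is handed in; nothing more can be done
None
```

I pulled the drawer about 66 mm open, so its box is under the whole spout mouth. I then turned the dial clockwise to about 1.24 rad, just past the third (purge) click, and handed the job in at about 19 s with the gripper still holding it; that angle comes from the wrist angle and the spring torque, because the arm hid the dial marks, and the bystanders showed no sign of being moved in the images.

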